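Draw a stuck insert out of a dry-block heater well with the removal hook

ROBOT

A 6-joint arm with a two-finger parallel gripper is mounted at the origin on the work surface; the furniture and walls round the work are solid. World frame = base frame: x ahead of the robot, y to its left, z up, the work surface at z = 0. Lengths are in m, angles in rad, forces in N, time in s.
With the tool pointing down it reaches from about 0.375 to 0.9 m from the base axis. Payload 3.1 kg.
Tool frame: the origin (TCP) lies midway between the tips of the shut fingers; the grasp point (between the pads) lies 19 mm behind it (manip.hold_point_z is the distance from the TCP to the grasp point, in m); x points along the fingers, y is the direction in which the jaws open and shut, and the axes are right-handed (so a half turn about x gives the same grasp; the last joint's range is limited). The gripper opens to 85 mm and grips with 20 to 120 N. Pads are 22 mm wide; open, the fingers measure 114 mm over their backs; the gripper's body (76 mm by 85 mm) begins 54 mm behind the grasp point. The pads swing forward as they close: fully open they stand 13 mm farther back than shut.
Start: joints at [-1.504, 0.527, 1.433, -0, 1.181, -0.178], TCP at [0.152, -0.606, 0.209] pointing down, gripper open.
Joint ranges: [-3.08, 3.08], [-0.75, 2.2], [0.22, 2.44], [-1.43, 4.57], [0, 2.65], [-2.85, 2.85]. Speed limits (rad/s): [2.79, 2.79, 3.14, 3.14, 3.14, 3.14].

INTERFACE

Orientations are given as a unit quaternion [x, y, z, w].
In Python, from station import manip, snapshot gives the robot as it stands.
- The arm moves only by the tool play_rows, never from a script. Its argument "series" is a list of rows, each a list of 4 numbers: the shift along the tool's x, y, z in m, then the turn about the tool's x in degrees. In form: [[tx, ty, tz, spin], ...]. A call has 1 to 20 rows; each row is the pose to reach, as a shift and turn from the pose measured when the call began, along the tool's axes at that moment; what a row does not reach only later rows make up. A row lasts 1/10 s, in which the tool goes at most 50 mm and 8.59 degrees, less where a joint would pass 70% of its speed; a pose out of reach is approached as far as the arm can. A call with a gripper value outside its range is refused whole. "claw" is the opening in per cent of the stroke, from 0 (shut) to 100 (fully open), set as the call begins (left out, the last holds). The fingers move at their own pace and stop on an object; "force" is the grip in N (left out, the last holds). Time passes only in rows, so rows that repeat a pose let the fingers close. It gives the time, the measured TCP pose, the force and the opening at its end, in the units of the state.
- manip.sense(): the state, without advancing time (a new reading comes with each control period).
- snapshot(name): name is "scene" or "top" or "wrist"; returns a dict with "image" (420x560x3 uint8, blue, green, red), "depth" (420x560 float32, m along the optical axis (not along the pixel's ray), 0 where there is no reading), "fov_y" (degrees; the focal length in pixels is half the picture's height over the tangent of half this angle, whatever the lens; pixels are square), "cx", "cy" (the principal point, pixels), "dist" ([k1, k2, p1, p2, k3] as OpenCV has them; the pictures are not rectified), "R" (3x3) and "t" (3): a world point X has camera coordinates R X + t. Camera axes: x right, y down, z forward; pixel columns grow to the right and rows downward; lengths in m; the calibration is good to about 2 mm. A picture is of the moment at which its call begins.
- manip.sign_off(): hands the job in, once; it reports no verdict.
The state is a dict: "t": time; "q": joint angles; "qd": joint speeds; "tau": joint torques, N m; "tcp_pos": TCP position; "tool_rot": TCP orientation; "force": force on the tool from outside, world axes, zero at the start; "ft_torque": the same for the moment, N m; "finger_gap": opening from 0.0 (shut) to 1.0 (fully open).
Only numpy, scipy, OpenCV 4.12 (cv2) and the standard library are available. Lean on these libraries where they do the work, as an engineer would, in place of code of your own. Each camera call takes 0.05 s, during which the arm holds its last target.

TASK

One well of the dry-block heater still holds the short metal insert with the swivelling wire bail. Take the removal hook from its socket in the heater, fish the bail with it and draw the insert gently out of the well, never forcing the hook and never touching the insert with the fingers; stand it upright in the steel dish without dropping it, unhook it and hang the hook back in its socket. Leave the tall insert with the tubes and the other things on the bench where they are.

Things in the scene. Friction and masses are not known exactly. Their poses are not given: they have to be found in the camera images.
- heater: Dry-block heater, fixed to the bench: white housing 174 x 253 mm, 113 mm high, its sloped control panel faces -x. Origin under its centre at bench height, z up. In it an aluminium block (top 116 mm above the bench) with two round upright wells and, beside it at +y, a round socket for the hook.
- well_0 (a point): Centre of the mouth of one well, 116 mm above the bench; bore diameter 46 mm, depth 100 mm (flat floor 16 mm above the bench). Three narrow spring strips low in each bore grip its insert, which must be pulled against some 7 to 12 N of friction until it has risen 40 mm. Either insert may be in either well.
- well_1 (a point): Centre of the mouth of the other well, 70 mm from the first, same sizes.
- socket (a point): Centre of the mouth of the hook's socket in the housing top, 113 mm above the bench; hole diameter 20 mm, 100 mm deep, 70 mm from the nearer well.
- insert: Short aluminium blank insert to be drawn out: upright cylinder, diameter 43 mm, 42 mm high, 0.14 to 0.26 kg, on the floor of its well, its flat top 58 mm below the well's mouth. Origin at the centre of its underside, z up. The flat top is a steel disc (diameter 39 mm) that swivels freely and carries the wire bail, like a hoist ring.
- bail_pivot (a point): Middle of the bail's hinge line, on the insert's axis, 45 mm above its origin. Bail: arch of 3 mm wire, 30 mm wide, 28 mm tall, in lugs 7 mm high at its feet. It has dropped 0.4 to 0.65 rad (stop) from upright towards ANY bearing. The bearing is NOT measured: feel for it or look; pass the hook under the arch the way it leans, then lift. It yields to a light push and stays.
- tall_insert: The other insert, diameter 43 mm, 70 mm high, with two sample tubes that stand 36 mm out of it (6 mm above the well's mouth); it is in use and stays in its well. Origin at the centre of its underside.
- hook: Removal hook, 167 mm long, 0.11 kg, hanging upright in its socket. Origin at its lowest point, on the rod's axis; z up to the handle, x from the hook's back to its point. J of 4 mm rod, 14 mm across x (wire centres at x = -5 and +5 mm), point's top at z = 13 mm; rod up to a ferrule of 17 mm diameter (z 78 to 92, it enters the socket) and a 30 mm collar; above it the handle.
- hook_handle (a point): Centre of the hook's black square handle, 16 x 16 x 70 mm, faces square to the hook's x and y; 134 mm above the hook's origin: the place to grasp from above, across two faces.
- hook_collar (a point): On the hook's axis, underside of its collar (92 mm above its origin); lies on socket when the hook hangs home, the collar resting on the housing.
- hook_throat (a point): Inner bottom of the hook's throat (6 mm wide), on the axis, 4 mm above its origin: the loop hangs here.
- dish: Loose round steel dish, 69 mm across the rim and about 56 mm inside at the floor, 20 mm high, 2 mm floor. Origin at the centre of its underside.
- red_pack: Small pack, 58 x 82 x 49 mm, behind the dish, bystander.
- reagent_a: Brown reagent bottle, diameter 60, height 135 mm, bystander.
- reagent_d: White reagent bottle, diameter 68, height 155 mm, bystander.

How it is judged:
By the outcome, as a careful person would: the job done as asked, in the order asked, and still so for the second after the job is handed in, with the robot touching nothing.
It also fails if it takes over 72 s, if anything falls off the work surface, if the arm or the gripper's body presses on something with over 40 N, if the wrist force passes 120 N, or if a joint passes its speed limit or range.

## Working session

There is one attempt and no reset: what is moved stays moved. The work goes in short steps, Python scripts to look and compute and a tool call to move; the robot and the scene stay as the last step left them, time stands still between calls to the robot, and variables do not carry over. Pictures are saved under pics/ and viewed, and the job is handed in when it is done.

Besides the shell and the picture viewer there is one more tool, called after "Call:" as name(argument=value, ...), one argument or row to a line, values as JSON. play_rows: Moves the arm, as the interface text tells. Its arguments: {"type":"object","properties":{"series":{"type":"array","items":{"type":"array","items":{"type":"number"}}},"claw":{"type":"number"},"force":{"type":"number"}},"required":["series"]}

```bash
ls; mkdir -p pics; cat > h.py <<'E'
import numpy as np,cv2
from station import manip,snapshot
def snap(n,f):
    s=snapshot(n); cv2.imwrite('pics/'+f+'.png',s['image']); np.savez('pics/'+f+'.npz',**s); return s
def K(s):
    f=210/np.tan(np.radians(s['fov_y'])/2); return np.array([[f,0,s['cx']],[0,f,s['cy']],[0,0,1.]])
def load(f): return dict(np.load('pics/'+f+'.npz'))
def world(s,u,v,d=None):
    u=np.atleast_1d(u).astype(float);v=np.atleast_1d(v).astype(float)
    p=cv2.undistortPoints(np.stack([u,v],-1).reshape(-1,1,2),K(s),s['dist']).reshape(-1,2)
    if d is None: d=s['depth'][v.astype(int),u.astype(int)]
    c=np.c_[p,np.ones(len(p))]*np.reshape(d,(-1,1))
    return (c-s['t'])@s['R']
def onz(s,u,v,z):
    a=world(s,u,v,np.ones(np.size(u))); o=-s['R'].T@s['t']; r=a-o
    return o+r*((z-o[2])/r[:,2])[:,None]
def proj(s,X):
    return cv2.projectPoints(np.atleast_2d(X).astype(float),cv2.Rodrigues(s['R'])[0],s['t'].astype(float),K(s),s['dist'])[0].reshape(-1,2)
def cloud(s):
    v,u=np.mgrid[0:420,0:560]; W=world(s,u.ravel(),v.ravel()).reshape(420,560,3); W[s['depth']<=0]=np.nan; return W
E
python3 - <<'E'
from h import *
for n in ['scene','top','wrist']:
    s=snap(n,n+'0'); print(n,s['fov_y'],s['dist'],(-s['R'].T@s['t']).round(3),s['R'].round(2).tolist())
st=manip.sense(); print(st, manip.hold_point_z)
E
```

```text
pics
scene 43.07617774109636 [0.02671213 0.         0.         0.         0.        ] [-0.128  0.766  1.232] [[-0.82, -0.57, -0.01], [-0.41, 0.6, -0.69], [0.4, -0.57, -0.72]]
top 42.1619483132648 [-0.02135866  0.          0.          0.          0.        ] [ 0.382 -0.119  1.445] [[-0.0, -1.0, -0.01], [-1.0, 0.0, -0.07], [0.07, 0.01, -1.0]]
wrist 67.0312501701156 [-0.04178221  0.          0.          0.          0.        ] [ 0.225 -0.589  0.373] [[0.24, -0.97, -0.0], [-0.93, -0.23, 0.29], [-0.28, -0.07, -0.96]]
{'t': 0.15, 'q': array([-1.50451575e+00,  5.28290340e-01,  1.43362845e+00,  4.21035586e-06,
        1.18139004e+00, -1.78481754e-01]), 'qd': array([-1.11534448e-05, -3.41129597e-03, -2.80726350e-03,  1.13243048e-04,
       -1.47706921e-03, -9.49384162e-04]), 'tau': array([ 5.71413166e-04, -4.42743123e+01, -1.78276187e+01, -2.34846548e-04,
        5.60742905e-03, -2.98939668e-06]), 'tcp_pos': array([ 0.1514545 , -0.60575956,  0.20862876]), 'tool_rot': array([ 0.70185337,  0.08692583, -0.70178258,  0.08571438]), 'force': array([-0.84516908,  0.42952442,  0.48300648]), 'ft_torque': array([ 0.03299351, -0.02580706, -0.06063647]), 'finger_gap': 1.0030404896109995} 0.0187
```

View pics/scene0.png

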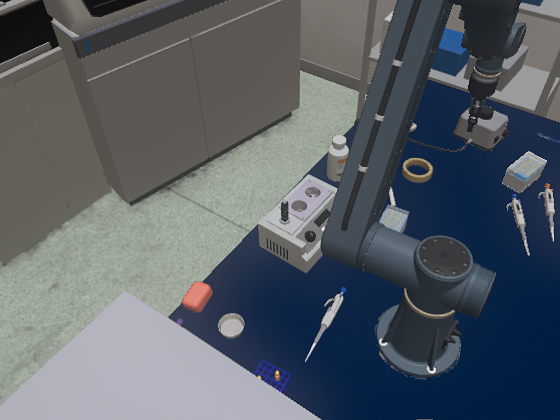

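View pics/top0.png

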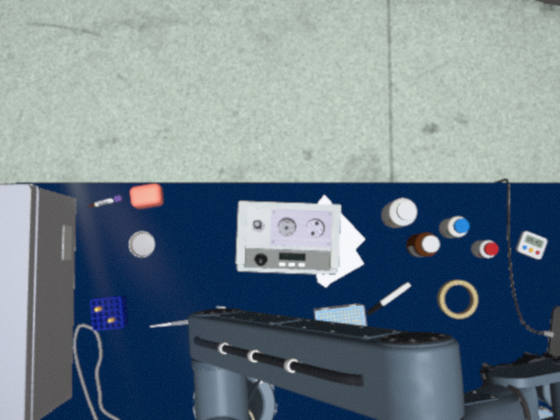

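View pics/wrist0.png

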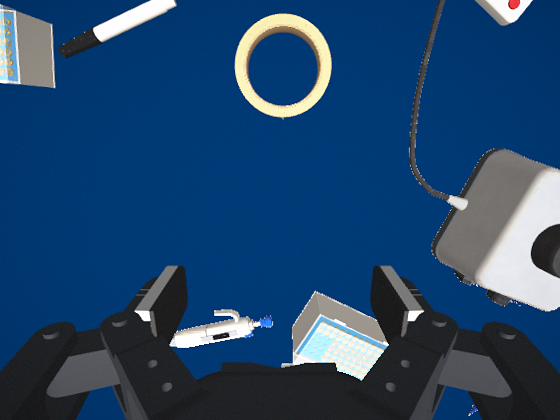

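```bash
python3 - <<'E'
from h import *
a=load('top0');b=load('scene0')
i=cv2.resize(a['image'][190:285,225:355],None,fx=5,fy=5,interpolation=2)
cv2.imwrite('pics/c1.png',i)
i=cv2.resize(b['image'][170:280,250:350],None,fx=5,fy=5,interpolation=2)
cv2.imwrite('pics/c2.png',i)
for z,p in [(.116,(287,227)),(.116,(316,227)),(.113,(258,224)),(.18,(257,224)),(.02,(141,244))]:
    print(p,onz(a,p[0],p[1],z).round(4))
W=cloud(a); m=(W[...,2]>.1)&(W[...,2]<.13)
print(np.nanmedian(W[190:285,225:355,2]))
for u,v in [(258,224),(287,227),(316,227),(141,244),(147,195),(270,250)]:print(u,v,W[v,u].round(4))
# rect of top
mm=((W[...,2]>.105)&(W[...,2]<.14)); mm[:190]=0;mm[290:]=0;mm[:,:220]=0;mm[:,350:]=0
pts=W[mm][:,:2].astype(np.float32); print(cv2.minAreaRect(pts),len(pts))
E
```

```text
(287, 227) [[ 0.4516 -0.1354  0.116 ]]
(316, 227) [[ 0.4515 -0.2062  0.116 ]]
(258, 224) [[ 0.4592 -0.0645  0.113 ]]
(257, 224) [[ 0.4554 -0.0649  0.18  ]]
(141, 244) [[0.4126 0.2462 0.02  ]]
0.08314999371342914
258 224 [ 0.4548 -0.0676  0.1904]
287 227 [ 0.4545 -0.1361  0.0599]
316 227 [ 0.4529 -0.208   0.0895]
141 244 [0.413  0.2509 0.0017]
147 195 [0.5385 0.2252 0.0494]
270 250 [ 0.3957 -0.0937  0.1084]
((0.43578973412513733, -0.13852259516716003), (0.2535412311553955, 0.15644624829292297), 88.16439819335938) 4769
```

View pics/c1.png

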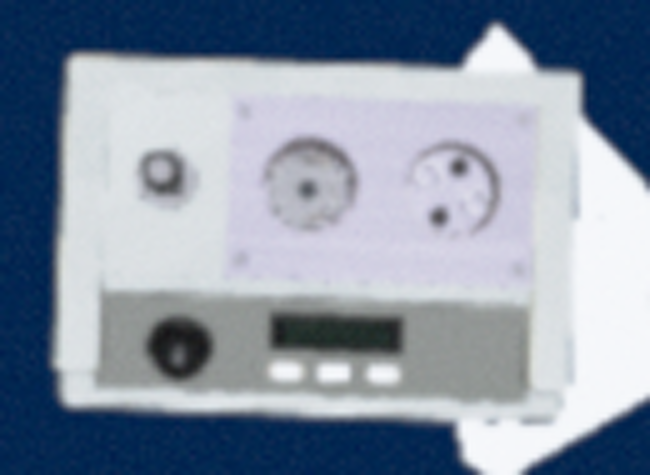

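View pics/c2.png

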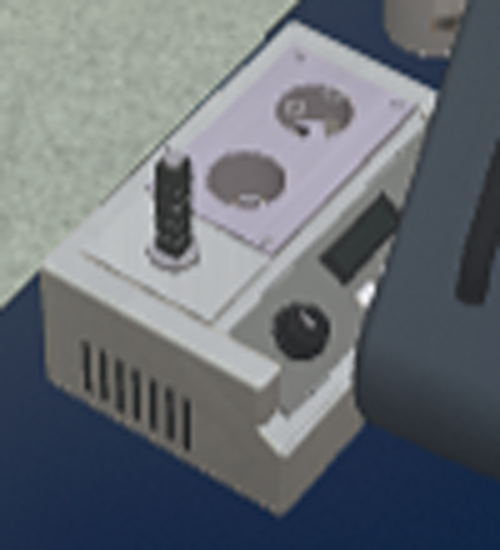

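```bash
cat >> h.py <<'E'
from scipy.spatial.transform import Rotation as Ro
def tool():
    st=manip.sense(); return st['tcp_pos'],Ro.from_quat(st['tool_rot']).as_matrix(),st
def shift(target,yaw_deg=None):
    """world TCP target -> tool-axis shift ; yaw of tool y axis in world (mod 180) -> spin"""
    p,R,st=tool(); d=R.T@(np.asarray(target)-p); sp=0
    if yaw_deg is not None:
        y=np.degrees(np.arctan2(R[1,1],R[0,1])); dy=(yaw_deg-y+90)%180-90
        # spin about tool x (down): positive spin -> world yaw negative
        sp=dy*np.sign(R[2,0])
    return d.round(4),round(float(sp),2)
E
python3 - <<'E'
from h import *
p,R,st=tool(); print(R.round(3)); s=load('wrist0'); c=-s['R'].T@s['t']; print(R.T@(c-p), R.T@s['R'].T[:,2])
off=c-p
print(np.degrees(np.arctan2(p[1],p[0])))
E
```

```text
[[-0.     0.242 -0.97 ]
 [ 0.002 -0.97  -0.242]
 [-1.    -0.002 -0.   ]]
[-0.16388638  0.00099008 -0.07515761] [ 9.56037066e-01 -8.58278637e-04  2.93244595e-01]
-75.96245592017893
```

```bash
python3 - <<'E'
from h import *
print(shift([.378,-.136,.24],-90))
E
```

```text
(array([-0.0306, -0.4009, -0.3336]), 14.02)
```

Call:
play_rows(
  series=[
    [-0.03,-0.04,-0.033,1],
    [-0.03,-0.08,-0.067,3],
    [-0.03,-0.12,-0.1,4],
    [-0.03,-0.16,-0.133,6],
    [-0.03,-0.2,-0.167,7],
    [-0.03,-0.24,-0.2,8],
    [-0.03,-0.28,-0.233,10],
    [-0.03,-0.32,-0.267,11],
    [-0.03,-0.36,-0.3,13],
    [-0.03,-0.4,-0.333,14],
    [0.01,-0.4,-0.333,14],
    [0.04,-0.4,-0.333,14],
    [0.04,-0.4,-0.333,14],
    [0.04,-0.4,-0.333,14],
  ],
)

```text
t: 1.55
tcp_pos: [0.3776, -0.137, 0.1695]
tool_rot: [-0.707, -0.001, 0.707, 0.001]
force: [-0.8, -0.6, 0.5]
finger_gap: 1.0
```

```bash
python3 - <<'E'
from h import *
s=snap('wrist','w1'); p,R,st=tool(); print(st['t'],p,R.round(3).tolist(),st['q'].round(2),st['force'])
cv2.imwrite('pics/w1b.png',cv2.resize(s['image'],(800,600)))
print(proj(s,[[.453,-.136,.116],[.453,-.136,.058],[.455,-.066,.19]]))
E
```

```text
1.6 [ 0.3782293  -0.13782024  0.17019529] [[0.001, -0.0, -1.0], [0.001, -1.0, 0.0], [-1.0, -0.001, -0.001]] [-0.63  0.3   2.01  0.    0.83  0.94] [-0.29291354  0.06706949  0.66640816]
[[276.0172062  113.46683265]
 [276.74250343 113.42281336]
 [114.48821197 109.82037461]]
```

View pics/w1b.png

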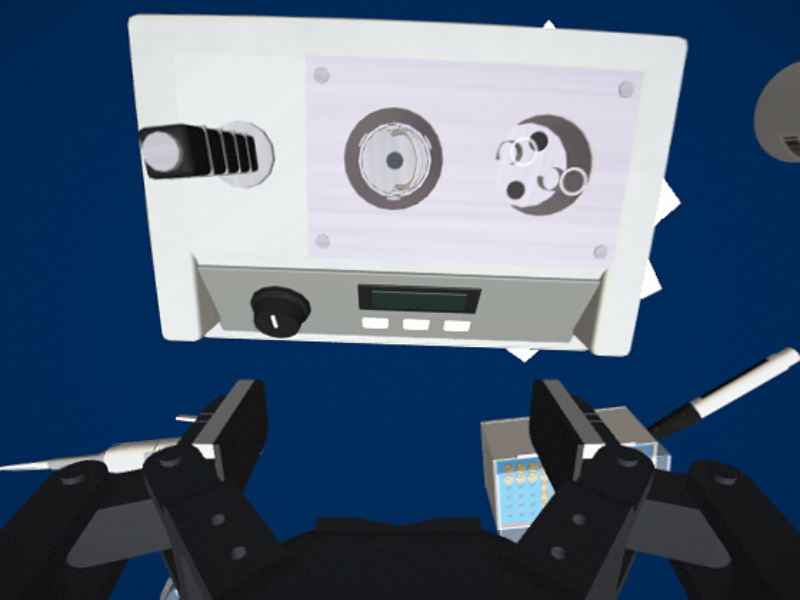

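```bash
python3 - <<'E'
from h import *
s=load('w1'); im=s['image']
i=cv2.resize(im[65:155,230:320],None,fx=6.5,fy=6.5,interpolation=2); cv2.imwrite('pics/c3.png',i)
W=cloud(s)
# well circle: depth below 0.105
Z=W[...,2]
m=((Z<.1)&(W[...,0]>.42)&(W[...,0]<.49)&(W[...,1]<-.1)&(W[...,1]>-.17)).astype(np.uint8)
c=max(cv2.findContours(m,cv2.RETR_EXTERNAL,cv2.CHAIN_APPROX_NONE)[0],key=len)
e=cv2.fitEllipse(c); print(e, onz(s,*e[0],.116))
for u in range(255,302,3): print(u,[ (Z[v,u]*1000).round(0) for v in range(86,144,4)])
E
```

```text
((274.7171630859375, 111.13555908203125), (64.06803131103516, 66.13957977294922), 177.07017517089844) [[ 0.45447493 -0.13514798  0.116     ]]
255 [np.float64(92.0), np.float64(70.0), np.float64(54.0), np.float64(52.0), np.float64(58.0), np.float64(59.0), np.float64(57.0), np.float64(nan), np.float64(56.0), np.float64(56.0), np.float64(52.0), np.float64(54.0), np.float64(77.0), np.float64(103.0), np.float64(113.0)]
258 [np.float64(81.0), np.float64(56.0), np.float64(53.0), np.float64(57.0), np.float64(59.0), np.float64(57.0), np.float64(57.0), np.float64(57.0), np.float64(57.0), np.float64(58.0), np.float64(58.0), np.float64(nan), np.float64(61.0), np.float64(89.0), np.float64(113.0)]
261 [np.float64(68.0), np.float64(40.0), np.float64(57.0), np.float64(57.0), np.float64(58.0), np.float64(57.0), np.float64(57.0), np.float64(58.0), np.float64(59.0), np.float64(59.0), np.float64(56.0), np.float64(56.0), np.float64(44.0), np.float64(75.0), np.float64(105.0)]
264 [np.float64(58.0), np.float64(53.0), np.float64(57.0), np.float64(58.0), np.float64(57.0), np.float64(56.0), np.float64(58.0), 
[... 2753 characters left out ...]
.float64(86.0), np.float64(58.0), np.float64(57.0), np.float64(55.0), np.float64(36.0), np.float64(69.0), np.float64(99.0), np.float64(113.0)]
297 [np.float64(105.0), np.float64(83.0), np.float64(58.0), np.float64(52.0), np.float64(55.0), np.float64(57.0), np.float64(57.0), np.float64(57.0), np.float64(57.0), np.float64(52.0), np.float64(32.0), np.float64(65.0), np.float64(89.0), np.float64(113.0), np.float64(115.0)]
300 [np.float64(115.0), np.float64(101.0), np.float64(84.0), np.float64(64.0), np.float64(54.0), np.float64(30.0), np.float64(54.0), np.float64(53.0), np.float64(30.0), np.float64(47.0), np.float64(67.0), np.float64(88.0), np.float64(110.0), np.float64(115.0), np.float64(117.0)]
```

View pics/c3.png

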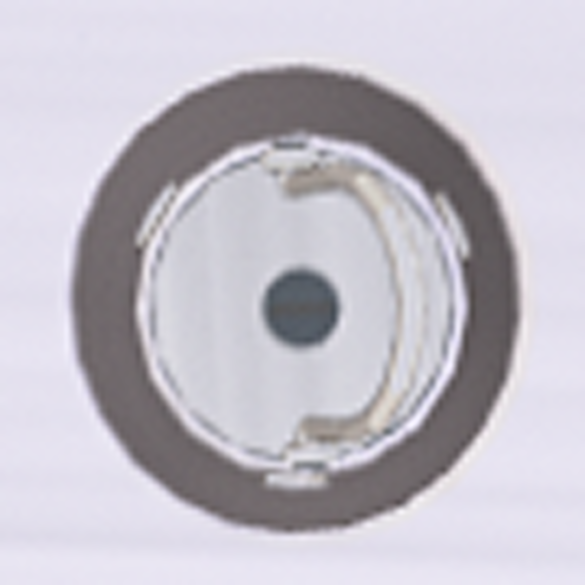

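```bash
python3 - <<'E'
from h import *
s=load('w1'); W=cloud(s); Z=W[...,2]
m=(Z>.062)&(Z<.095)&(np.hypot(W[...,0]-.4545,W[...,1]+.1355)<.0185)
P=W[m]; print(len(P))
# top
t=P[P[:,2]>np.percentile(P[:,2],70)]; print('top',t.mean(0).round(4),'zmax',np.percentile(P[:,2],98))
# plane fit of bail
c=P.mean(0); u,sv,vt=np.linalg.svd(P-c); n=vt[2]; n*=np.sign(n[2]) ; print('normal',n,'lean',np.arccos(np.linalg.norm(n[:2])), 'bearing of lean deg',np.degrees(np.arctan2(-n[1],-n[0])), 'sv',sv/np.sqrt(len(P)))
for z0 in (.064,.07,.076,.082):
    q=P[abs(P[:,2]-z0)<.003]; print(z0,q.min(0).round(4),q.max(0).round(4))
# flat insert top
m=(abs(Z-.058)<.003)&(np.hypot(W[...,0]-.4545,W[...,1]+.1355)<.022)
mm=m.astype(np.uint8); 
q=W[m]; print('insert top mean',q.mean(0), cv2.minEnclosingCircle(q[:,:2].astype(np.float32)))
# dot centre
g=cv2.cvtColor(s['image'],cv2.COLOR_BGR2GRAY); d=((g<110)&m); v,u=np.nonzero(d); print('dot',len(u),onz(s,u.mean(),v.mean(),.058))
# hook handle top
h=(Z>.18)&(Z<.21)&(W[...,1]>-.12)&(W[...,0]>.42); q=W[h]; print('handle top',len(q),np.median(q,0),q.min(0),q.max(0))
h=(Z>.123)&(Z<.21)&(W[...,1]>-.12)&(W[...,0]>.42); q=W[h]
for z0 in np.arange(.125,.19,.01):
    k=q[abs(q[:,2]-z0)<.003]; 
    if len(k): print(z0.round(3),k.min(0).round(4),k.max(0).round(4))
# collar
i=cv2.resize(s['image'][70:150,80:200],None,fx=6,fy=6,interpolation=2); cv2.imwrite('pics/c4.png',i)
h=(abs(Z-.116)<.0015)&(W[...,0]>.39)&(W[...,0]<.50)
q=W[h][:,:2].astype(np.float32);print(cv2.minAreaRect(q))
E
```

```text
290
top [ 0.4548 -0.1474  0.0854] zmax 0.08680632391560206
normal [-0.06143005  0.86422873  0.49933462] lean 0.5228306267311071 bearing of lean deg -85.93420947288172 sv [0.01213932 0.0094904  0.00089858]
0.064 [ 0.4365 -0.1396  0.062 ] [ 0.4727 -0.1306  0.067 ]
0.07 [ 0.4384 -0.1411  0.067 ] [ 0.4701 -0.1355  0.0728]
0.076 [ 0.4387 -0.1465  0.0731] [ 0.4697 -0.1394  0.079 ]
0.082 [ 0.4413 -0.1493  0.0793] [ 0.4679 -0.1424  0.085 ]
insert top mean [ 0.45416112 -0.13331442  0.05750721] ((0.45544546842575073, -0.13590343296527863), 0.021103596314787865)
dot 101 [[ 0.45548054 -0.13605109  0.058     ]]
handle top 1463 [ 0.45659647 -0.06797828  0.18779095] [ 0.4482794  -0.07466185  0.18002715] [ 0.46490193 -0.0567725   0.19221546]
0.125 [ 0.4492 -0.0738  0.1231] [ 0.4643 -0.0718  0.1279]
0.135 [ 0.4488 -0.0743  0.132 ] [ 0.4651 -0.0704  0.138 ]
0.145 [ 0.448  -0.074   0.1422] [ 0.4655 -0.063   0.148 ]
0.155 [ 0.4484 -0.0738  0.1521] [ 0.4642 -0.0679  0.1579]
0.165 [ 0.449  -0.0737  0.162 ] [ 0.4647 -0.0706  0.168 ]
0.175 [ 0.448  -0.0744  0.172 ] [ 0.4652 -0.058   0.178 ]
0.185 [ 0.4484 -0.0747  0.1821] [ 0.4649 -0.0568  0.188 ]
((0.4494400918483734, -0.14229223132133484), (0.10209903866052628, 0.24033179879188538), 3.0697832107543945)
```

View pics/c4.png

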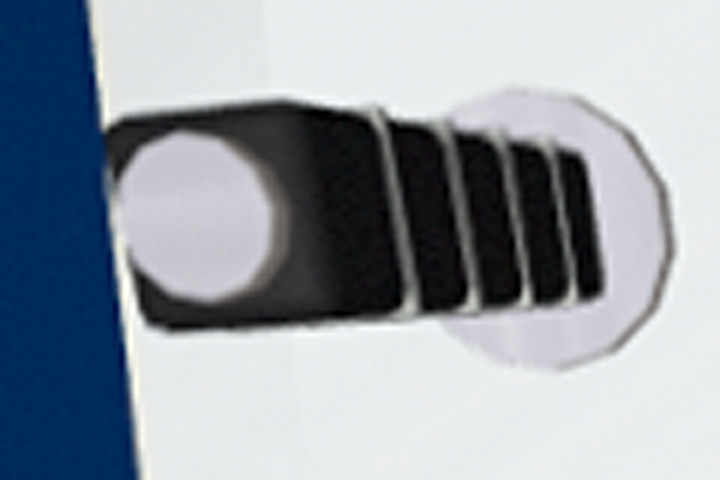

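```bash
python3 - <<'E'
from h import *
s=load('w1'); W=cloud(s); Z=W[...,2]
h=(Z>.128)&(Z<.18)&(W[...,1]>-.078)&(W[...,1]<-.07)&(W[...,0]>.449)&(W[...,0]<.464); q=W[h]
c=np.median(q,0);A=np.c_[q[:,0]-c[0],q[:,2]-c[2],np.ones(len(q))]
for _ in range(5):
    co=np.linalg.lstsq(A,q[:,1],rcond=None)[0]; r=abs(A@co-q[:,1]); k=r<.0015; A=A[k];q=q[k]
print(len(q),co,c,'face yaw deg',np.degrees(np.arctan(co[0])))
# heater edge directions: far (+x) edge
for lab,z in(('top',.113),):
    m=(abs(Z-z)<.004); 
    xs=[];ys=[]
    for u in range(110,460,4):
        v=np.nonzero(m[:120,u])[0]
        if len(v): 
            p=W[v[0],u]; xs.append(p[0]);ys.append(p[1])
    xs=np.array(xs);ys=np.array(ys);co=np.polyfit(ys,xs,1);k=abs(np.polyval(co,ys)-xs)<.003;co=np.polyfit(ys[k],xs[k],1);print('edge slope dx/dy',co[0],np.degrees(np.arctan(co[0])),k.sum())
# well1 circle
m=((Z<.11)&(W[...,0]>.42)&(W[...,0]<.49)&(W[...,1]<-.17)&(W[...,1]>-.24)).astype(np.uint8)
# dark/bore ring colour-based for the wells
g=s['image'].astype(int)
hsv=cv2.cvtColor(s['image'],cv2.COLOR_BGR2HSV)
# collar top (z~.120) centre
m=(abs(Z-.1195)<.0025)&(W[...,1]<-.04)&(W[...,1]>-.1)&(W[...,0]>.435)&(W[...,0]<.48)&(hsv[...,2]<235)
q=W[m]; print('collar',len(q),q.min(0),q.max(0))
pts=np.array([(c[0]/6+80,c[1]/6+70) for c in [(560,90),(600,108),(640,150),(665,200),(672,250),(660,300),(630,345),(565,368),(520,360)]])
X=onz(s,pts[:,0],pts[:,1],.119); 
A=np.c_[2*X[:,:2],np.ones(len(X))];b=(X[:,:2]**2).sum(1);sol=np.linalg.lstsq(A,b,rcond=None)[0];print('collar c',sol[:2],np.sqrt(sol[2]+sol[0]**2+sol[1]**2))
# top disc
pts=np.array([(c[0]/6+80,c[1]/6+70) for c in [(200,130),(250,155),(275,200),(275,250),(250,285),(205,303),(150,285),(125,240),(125,180),(150,145)]])
X=onz(s,pts[:,0],pts[:,1],.188)
A=np.c_[2*X[:,:2],np.ones(len(X))];b=(X[:,:2]**2).sum(1);sol=np.linalg.lstsq(A,b,rcond=None)[0];print('top c',sol[:2],np.sqrt(sol[2]+sol[0]**2+sol[1]**2))
E
```

```text
994 [ 0.0659992  -0.00444109 -0.07299696] [ 0.45669361 -0.07300106  0.15933426] face yaw deg 3.7759995761789673
edge slope dx/dy 0.036026321096105346 2.063263825099929 88
collar 588 [ 0.44198272 -0.08014704  0.11700158] [ 0.47088304 -0.05461035  0.12197824]
collar c [ 0.45636981 -0.06713122] 0.014494154006442146
top c [ 0.45652229 -0.0645458 ] 0.006067607920713856
```

```bash
python3 - <<'E'
from h import *
print(shift([.4565,-.0657,.136],-86.2))
E
```

```text
(array([ 0.0343, -0.0721, -0.0782]), -3.81)
```

Call:
play_rows(
  series=[
    [-0.04,0,0,0],
    [-0.06,-0.02,-0.02,-3.8],
    [-0.06,-0.055,-0.055,-3.8],
    [-0.06,-0.072,-0.078,-3.8],
    [-0.05,-0.072,-0.078,-3.8],
    [-0.02,-0.072,-0.078,-3.8],
    [0.01,-0.072,-0.078,-3.8],
    [0.034,-0.072,-0.078,-3.8],
    [0.034,-0.072,-0.078,-3.8],
  ],
  claw=60,
)

```text
t: 2.5
tcp_pos: [0.4539, -0.0663, 0.1347]
tool_rot: [-0.705, -0.024, 0.708, -0.022]
force: [-0.5, 0.1, 0.7]
finger_gap: 0.598
```

```bash
python3 - <<'E'
from h import *
s=snap('wrist','w2'); print(shift([.4565,-.0657,.136],-86.2)); print(manip.sense()['finger_gap'])
E
```

```text
(array([ 0.0001, -0.0008, -0.0014]), -0.12)
0.6017366567724094
```

View pics/w2.png

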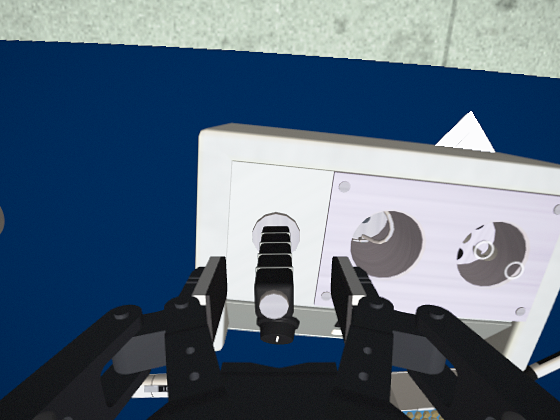

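Call:
play_rows(
  series=[
    [0,-0.0008,-0.0014,0],
    [0,-0.0008,-0.0014,0],
    [0,-0.0008,-0.0014,0],
    [0,-0.0008,-0.0014,0],
    [0,-0.0008,-0.0014,0],
    [0,-0.0008,-0.0014,0],
    [0,-0.0008,-0.0014,0],
  ],
  claw=0,
  force=60,
)

```text
t: 3.25
tcp_pos: [0.4575, -0.0663, 0.1375]
tool_rot: [0.707, 0.023, -0.706, 0.023]
force: [-1.3, -0.1, 7.0]
finger_gap: 0.175
```

Call:
play_rows(
  series=[
    [-0.01,0,0,0],
    [-0.03,0,0,0],
    [-0.06,0,0,0],
    [-0.09,0,0,0],
    [-0.12,0,0,0],
    [-0.135,0,0,0],
    [-0.135,0,0,0],
    [-0.135,0,0,0],
  ],
)

```text
t: 4.05
tcp_pos: [0.4568, -0.066, 0.2725]
tool_rot: [0.707, 0.023, -0.706, 0.023]
force: [0.5, 0.7, -2.3]
finger_gap: 0.172
```

```bash
python3 - <<'E'
from h import *
s=snap('wrist','w3');s=snap('scene','s3');p,R,st=tool();print(p,st['force'],st['finger_gap'],st['q'].round(2))
c=proj(s,p-[0,0,.1])[0];print(c)
x,y=int(c[0]),int(c[1]);cv2.imwrite('pics/c5.png',cv2.resize(s['image'][max(0,y-60):y+60,max(0,x-60):x+60],None,fx=5,fy=5,interpolation=2))
E
```

```text
[ 0.45627495 -0.065829    0.27139546] [-0.20438516  0.20769187 -1.70407086] 0.17301268732392247 [-0.39  0.23  1.74  0.    1.17  1.12]
[283.76050967 206.9654714 ]
```

View pics/w3.png

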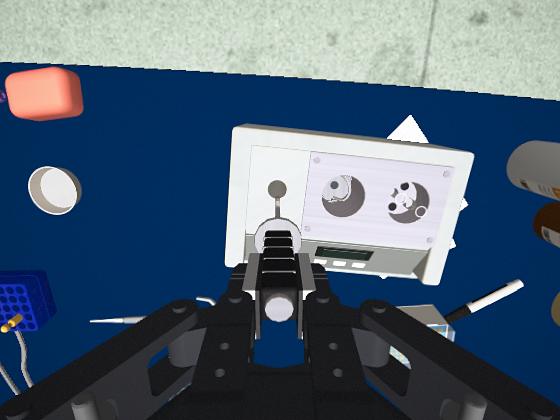

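View pics/c5.png

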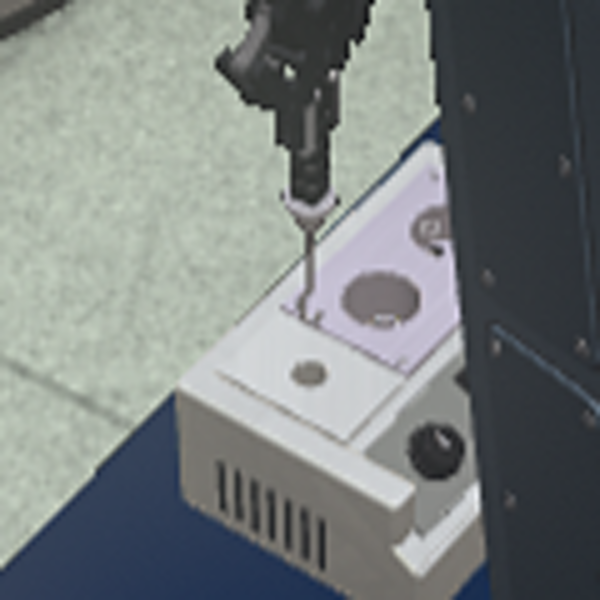

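```bash
python3 - <<'E'
from h import *
s=load('w3')
cv2.imwrite('pics/c6.png',cv2.resize(s['image'][165:255,235:325],None,fx=6.5,fy=6.5,interpolation=2))
s=load('s3')
cv2.imwrite('pics/c7.png',cv2.resize(s['image'][180:220,265:305],None,fx=14,fy=14,interpolation=2))
E
```

```text
(no output)
```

View pics/c6.png

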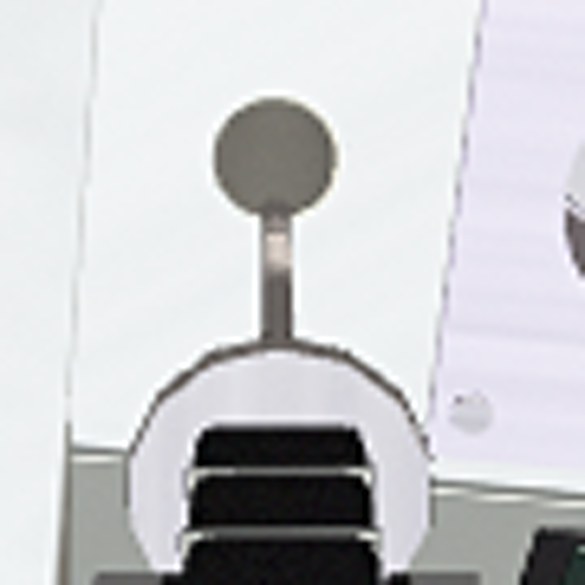

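View pics/c7.png

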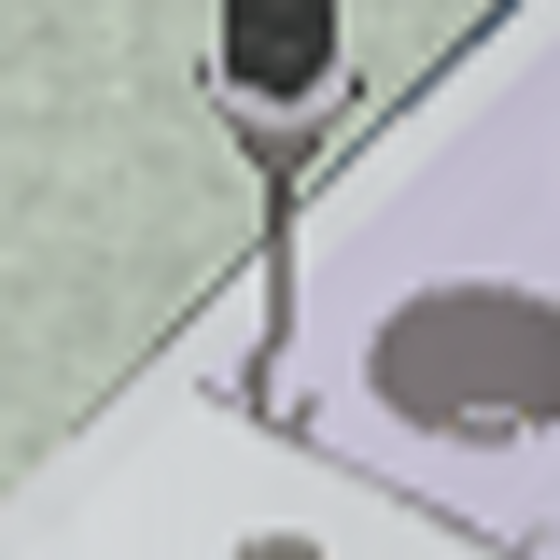

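```bash
python3 - <<'E'
from h import *
p,R,st=tool();print(p,R.round(3).tolist())
d,_=shift([.4553,-.1285,.265]);print(d)
s=load('w3'); print('socket',onz(s,235+275/6.5,165+157/6.5,.113))
E
```

```text
[ 0.45627495 -0.065829    0.27139546] [[-0.001, 0.065, -0.998], [0.001, -0.998, -0.065], [-1.0, -0.001, 0.001]]
[0.0063 0.0625 0.005 ]
socket [[ 0.45643254 -0.06551186  0.113     ]]
```

Call:
play_rows(
  series=[
    [0,0.006,0,-8],
    [0,0.012,0.001,-16],
    [0,0.018,0.001,-24],
    [0,0.024,0.002,-32],
    [0,0.03,0.002,-40],
    [0,0.036,0.003,-48],
    [0,0.042,0.003,-56],
    [0,0.048,0.004,-64],
    [0,0.054,0.004,-72],
    [0,0.06,0.005,-80],
    [0,0.0625,0.005,-88],
    [0.006,0.0625,0.005,-88],
    [0.006,0.0625,0.005,-88],
  ],
)

```text
t: 5.45
tcp_pos: [0.4541, -0.1278, 0.2635]
tool_rot: [0.493, 0.509, -0.494, 0.505]
force: [0.7, 0.7, -0.6]
finger_gap: 0.176
```

```bash
python3 - <<'E'
from h import *
s=snap('wrist','w4');s2=snap('scene','s4');p,R,st=tool();print(p,R.round(3).tolist(),st['force'],st['q'].round(2),st['finger_gap'])
c=proj(s2,p-[0,0,.1])[0];x,y=c.astype(int)
a=cv2.resize(s['image'][130:280,200:350],None,fx=4,fy=4,interpolation=2);b=cv2.resize(s2['image'][y-30:y+30,x-10:x+10],(200,600),interpolation=2)
cv2.imwrite('pics/c8.png',np.hstack([a,b]))
print(proj(s,p-[0,0,.1165]))
E
```

```text
[ 0.45477673 -0.12803241  0.26443162] [[-0.003, 1.0, 0.028], [0.002, 0.028, -1.0], [-1.0, -0.003, -0.002]] [ 0.59437491  1.32079238 -1.24655199] [-0.51  0.25  1.73  0.    1.17 -0.54] 0.17445770288565268
[[279.27056814 198.9580036 ]]
```

View pics/c8.png

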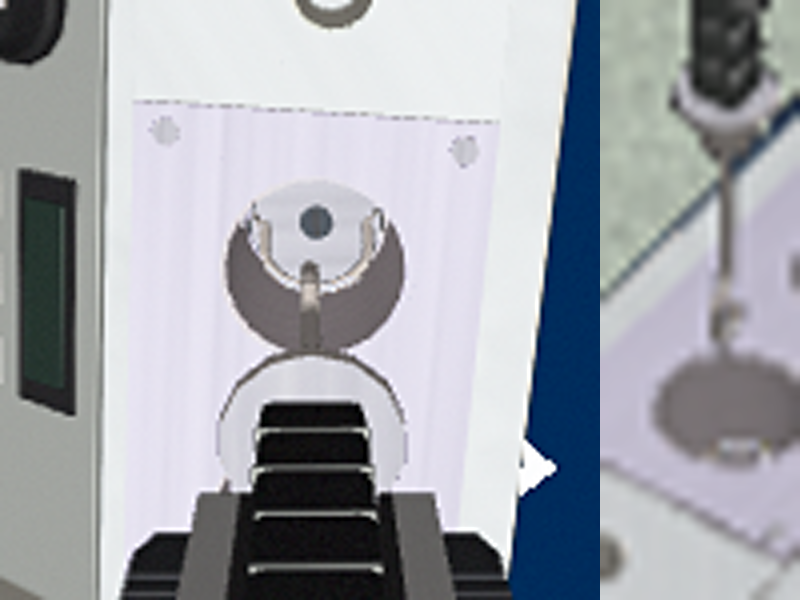

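View pics/w4.png

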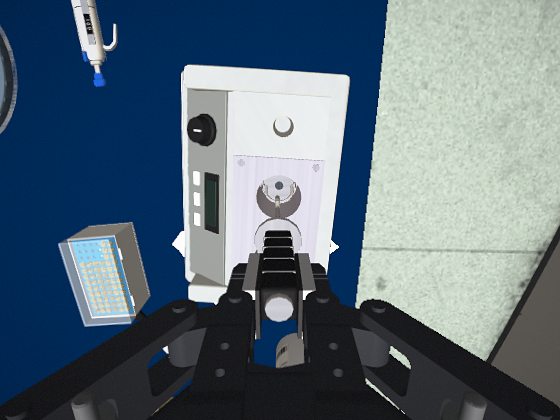

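```bash
python3 - <<'E'
from h import *
s=load('w4')
print('dot',onz(s,279.25,185.5,.058)); 
for z in (.149,.161): print('tip',onz(s,277.5,197,z))
print('collar',onz(s,200+311.5/4,130+430/4,.245))
W=cloud(s);Z=W[...,2]
m=(Z>.14)&(Z<.23);v,u=np.nonzero(m);k=(abs(u-278)<8)&(v>185)&(v<225);
for z0 in(.15,.16,.17,.18,.19,.2):
    q=W[m&(abs(Z-z0)<.005)&(abs(np.arange(560)-278)<8)[None]]; print(z0,len(q),np.median(q,0).round(4) if len(q) else '')
m=(Z>.062)&(Z<.095)&(np.hypot(W[...,0]-.4545,W[...,1]+.1355)<.0185)
P=W[m];print(len(P),P.min(0),P.max(0))
t=P[P[:,2]>.083];print(t.mean(0),t.min(0),t.max(0))
E
```

```text
dot [[ 0.45465483 -0.13509963  0.058     ]]
tip [[ 0.45311657 -0.1259643   0.149     ]]
tip [[ 0.45313925 -0.12289097  0.161     ]]
collar [[ 0.45420836 -0.12717512  0.245     ]]
0.15 2 [ 0.4518 -0.1234  0.1537]
0.16 15 [ 0.4527 -0.1233  0.1595]
0.17 43 [ 0.4529 -0.1261  0.1692]
0.18 19 [ 0.453  -0.1284  0.181 ]
0.19 18 [ 0.4531 -0.1283  0.1896]
0.2 8 [ 0.4532 -0.1284  0.1968]
129 [ 0.43668018 -0.14893775  0.06225671] [ 0.47206387 -0.13054851  0.08680835]
[ 0.45597565 -0.14650163  0.08479752] [ 0.44578682 -0.14893775  0.08307153] [ 0.4648402  -0.14470289  0.08680835]
```

Call:
play_rows(
  series=[
    [0.01,0.002,0,0],
    [0.03,0.002,0,0],
    [0.045,0.002,0,0],
    [0.055,0.002,0,0],
    [0.065,0.002,0,0],
    [0.073,0.002,0,0],
    [0.08,0.002,0,0],
    [0.084,0.002,0,0],
    [0.086,0.002,0,0],
    [0.086,0.002,0,0],
  ],
)

```text
t: 6.55
tcp_pos: [0.4566, -0.1278, 0.1784]
tool_rot: [0.493, 0.508, -0.493, 0.506]
force: [0.7, 1.2, -1.4]
finger_gap: 0.175
```

```bash
python3 - <<'E'
from h import *
s=snap('wrist','w5');p,R,st=tool();print(p,st['force'],st['finger_gap'])
cv2.imwrite('pics/c9.png',cv2.resize(s['image'][130:280,200:350],None,fx=4,fy=4,interpolation=2))
E
```

```text
[ 0.45669156 -0.12789888  0.17858987] [ 0.37742604  0.06018157 -0.72235506] 0.1754079368722316
```

View pics/c9.png

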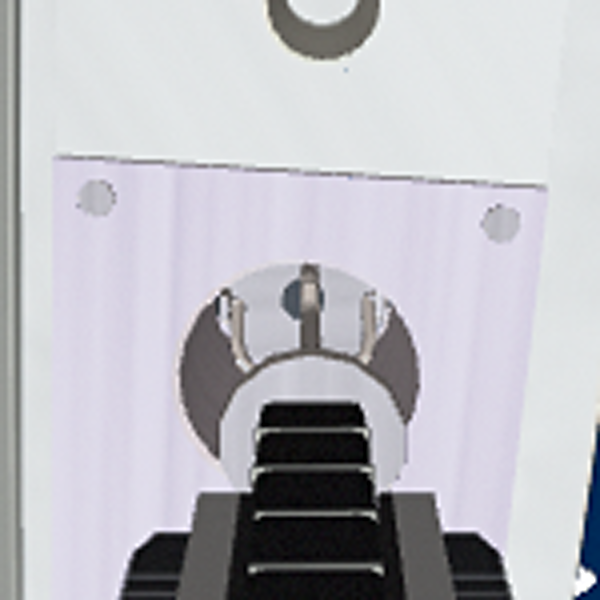

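Call:
play_rows(
  series=[
    [0,-0.001,0.004,0],
    [0,-0.001,0.008,0],
    [0,-0.001,0.012,0],
    [0,-0.001,0.016,0],
    [0,-0.001,0.019,0],
    [0,-0.001,0.019,0],
  ],
)

```text
t: 7.2
tcp_pos: [0.4563, -0.1475, 0.1786]
tool_rot: [0.493, 0.508, -0.493, 0.506]
force: [0.3, -0.3, -0.8]
finger_gap: 0.175
```

```bash
python3 - <<'E'
from h import *
s=snap('wrist','w6');p,R,st=tool();print(p,st['force'],st['finger_gap'])
cv2.imwrite('pics/c10.png',cv2.resize(s['image'][130:280,200:350],None,fx=4,fy=4,interpolation=2))
E
```

```text
[ 0.45622035 -0.14724116  0.1785498 ] [-0.45185792  0.2749684  -0.86376034] 0.17667196654763864
```

View pics/c10.png

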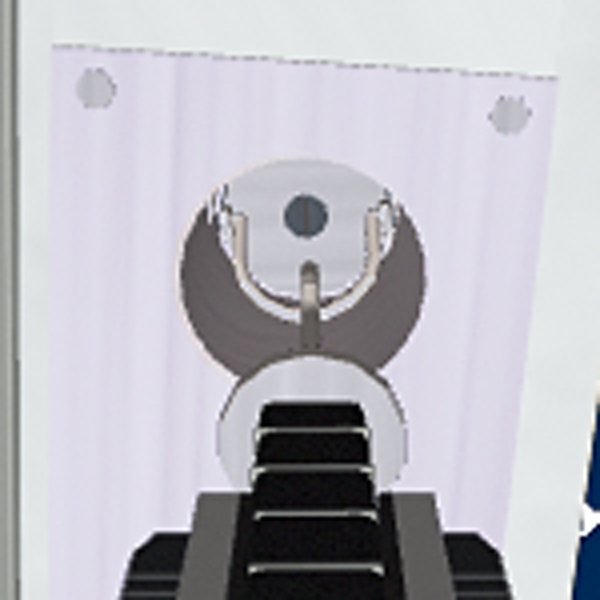

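Call:
play_rows(
  series=[
    [-0.004,0,0,0],
    [-0.008,0,0,0],
    [-0.012,0,-0.001,0],
    [-0.014,0,-0.003,0],
    [-0.0155,0,-0.006,0],
    [-0.017,0,-0.009,0],
    [-0.018,0,-0.011,0],
    [-0.018,0,-0.011,0],
  ],
)

```text
t: 8.05
tcp_pos: [0.4559, -0.1358, 0.1966]
tool_rot: [0.493, 0.508, -0.493, 0.506]
force: [-0.0, -0.8, -1.6]
finger_gap: 0.176
```

```bash
python3 - <<'E'
from h import *
s=snap('wrist','w7');p,R,st=tool();print(p,st['force'],st['finger_gap'])
cv2.imwrite('pics/c11.png',cv2.resize(s['image'][130:280,200:350],None,fx=4,fy=4,interpolation=2))
E
```

```text
[ 0.45580374 -0.13585408  0.1965215 ] [ 1.07725753  0.2302806  -1.58190538] 0.17326194938693412
```

View pics/c11.png

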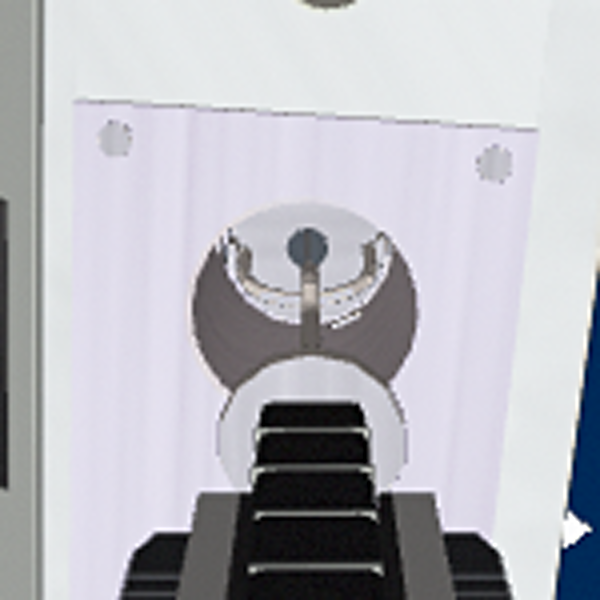

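Call:
play_rows(
  series=[
    [-0.001,0,0,0],
    [-0.002,0,0,0],
    [-0.003,0,0,0],
    [-0.004,0,0,0],
    [-0.005,0,0,0],
    [-0.007,0,0,0],
    [-0.009,0,0,0],
    [-0.011,0,0,0],
  ],
)

```text
t: 8.9
tcp_pos: [0.4548, -0.1352, 0.2067]
tool_rot: [0.492, 0.509, -0.493, 0.505]
force: [1.3, 1.0, -14.1]
finger_gap: 0.175
```

```bash
python3 - <<'E'
from h import *
s=snap('wrist','w8');p,R,st=tool();print(p,st['force'],st['ft_torque'],st['finger_gap'])
cv2.imwrite('pics/c12.png',cv2.resize(s['image'][130:280,200:350],None,fx=4,fy=4,interpolation=2))
E
```

```text
[ 0.45500201 -0.13537767  0.20720061] [ -0.07808582   1.50019669 -14.43263059] [0.40540286 0.02827735 0.03552545] 0.17808416467973034
```

View pics/c12.png

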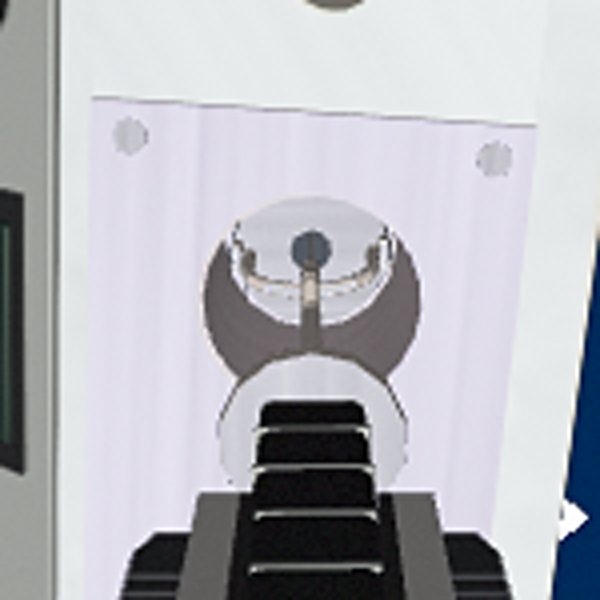

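Call:
play_rows(
  series=[
    [-0.003,0,0,0],
    [-0.006,0,0,0],
    [-0.009,0,0,0],
    [-0.012,0,0,0],
    [-0.015,0,0,0],
    [-0.018,0,0,0],
    [-0.021,0,0,0],
    [-0.024,0,0,0],
    [-0.027,0,0,0],
    [-0.03,0,0,0],
    [-0.033,0,0,0],
    [-0.036,0,0,0],
    [-0.039,0,0,0],
    [-0.042,0,0,0],
    [-0.045,0,0,0],
  ],
)

```text
t: 10.45
tcp_pos: [0.4556, -0.1358, 0.2529]
tool_rot: [0.493, 0.509, -0.493, 0.505]
force: [0.1, -0.9, -3.6]
finger_gap: 0.181
```

```bash
python3 - <<'E'
from h import *
s=snap('wrist','w9');p,R,st=tool();print(p,st['force'],st['ft_torque'],st['finger_gap'])
cv2.imwrite('pics/c13.png',cv2.resize(s['image'][130:280,200:350],None,fx=4,fy=4,interpolation=2))
E
```

```text
[ 0.45578845 -0.13585662  0.25325376] [ 0.51830598 -0.37937227 -3.40093495] [ 0.00462184 -0.04737607  0.00697566] 0.17609444845758435
```

View pics/c13.png

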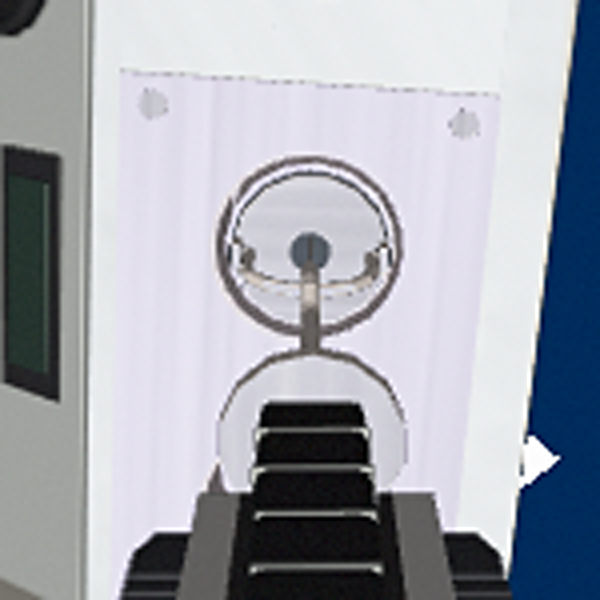

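Call:
play_rows(
  series=[
    [-0.004,0,0,0],
    [-0.01,0,0,0],
    [-0.017,0,0,0],
    [-0.024,0,0,0],
    [-0.031,0,0,0],
    [-0.038,0,0,0],
    [-0.045,0,0,0],
    [-0.052,0,0,0],
    [-0.059,0,0,0],
    [-0.066,0,0,0],
    [-0.072,0,0,0],
    [-0.075,0,0,0],
    [-0.075,0,0,0],
  ],
)

```text
t: 11.8
tcp_pos: [0.4563, -0.1362, 0.3287]
tool_rot: [0.493, 0.508, -0.493, 0.506]
force: [1.0, -0.1, -3.5]
finger_gap: 0.172
```

```bash
python3 - <<'E'
from h import *
s=snap('wrist','w10');s2=snap('scene','s10');p,R,st=tool();print(p,st['force'],st['q'].round(2))
c=proj(s2,p-[0,0,.15])[0];x,y=c.astype(int)
a=cv2.resize(s['image'][130:280,200:350],None,fx=4,fy=4,interpolation=2);b=cv2.resize(s2['image'][y-60:y+60,x-20:x+20],(200,600),interpolation=2)
cv2.imwrite('pics/c14.png',np.hstack([a,b]))
for n in('top0','w3','scene0'):
    s=load(n);W=cloud(s);Z=W[...,2];m=(np.hypot(W[...,0]-.413,W[...,1]-.248)<.06)&(Z>.0165)&(Z<.024)
    q=W[m];print(n,len(q),q.min(0),q.max(0),cv2.minEnclosingCircle(q[:,:2].astype(np.float32)))
E
```

```text
[ 0.45589527 -0.13595208  0.3280685 ] [ 0.5557567  -0.14168808 -3.56640914] [-0.53  0.19  1.62  0.    1.33 -0.55]
top0 69 [0.38122728 0.21117189 0.01654842] [0.44672726 0.27820584 0.02396081] ((0.41321444511413574, 0.24526309967041016), 0.03448894992470741)
w3 337 [0.37874245 0.20931602 0.01653872] [0.44728603 0.27883029 0.0210559 ] ((0.41213443875312805, 0.24394617974758148), 0.035709381103515625)
scene0 97 [0.37884947 0.20680948 0.01671837] [0.44887726 0.27695302 0.02391467] ((0.41279149055480957, 0.2422408014535904), 0.03636879101395607)
```

View pics/c14.png

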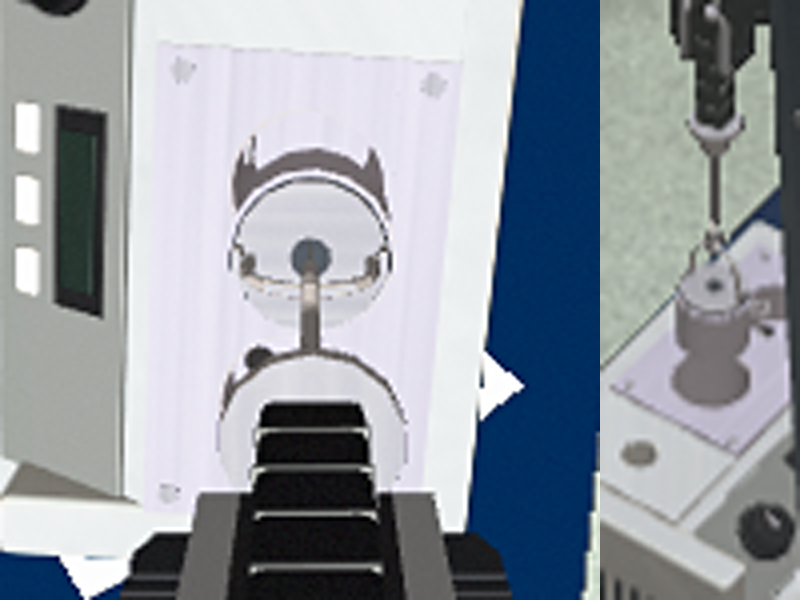

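```bash
python3 - <<'E'
from h import *
print(shift([.4135,.244,.328]))
E
```

```text
(array([ 0.0012, -0.0317, -0.381 ]), 0.0)
```

Call:
play_rows(
  series=[
    [0,0,-0.002,0],
    [0,-0.001,-0.006,0],
    [0,-0.001,-0.012,0],
    [0,-0.002,-0.02,0],
    [0,-0.003,-0.03,0],
    [0,-0.004,-0.042,0],
    [0,-0.005,-0.055,0],
    [0,-0.006,-0.068,0],
    [0,-0.007,-0.081,0],
    [0,-0.008,-0.094,0],
    [0,-0.009,-0.107,0],
    [0,-0.01,-0.12,0],
    [0,-0.011,-0.133,0],
    [0,-0.012,-0.146,0],
    [0,-0.013,-0.158,0],
    [0,-0.014,-0.168,0],
    [0,-0.015,-0.176,0],
    [0,-0.015,-0.182,0],
    [0,-0.016,-0.186,0],
    [0,-0.016,-0.188,0],
  ],
)

```text
t: 13.9
tcp_pos: [0.4345, 0.0518, 0.3286]
tool_rot: [0.492, 0.509, -0.493, 0.505]
force: [-1.0, 0.4, -4.4]
finger_gap: 0.173
```

```bash
python3 - <<'E'
from h import *
print(shift([.4135,.244,.328])); s=snap('wrist','w11'); p,R,st=tool(); print(p,st['force'])
E
```

```text
(array([ 0.0012, -0.0156, -0.1928]), 0.0)
[0.43457863 0.05180655 0.3286316 ] [-0.40366152 -0.24485752 -3.46374064]
```

View pics/w11.png

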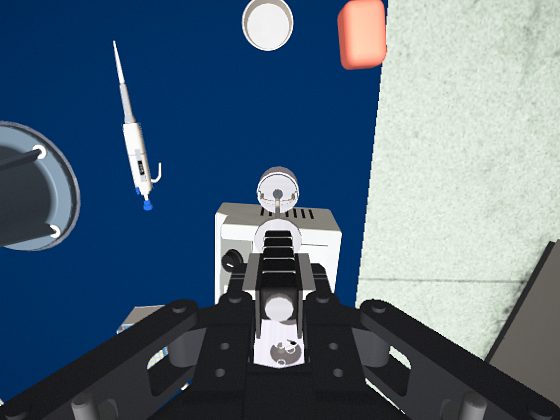

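```bash
python3 - <<'E'
from h import *
s=load('w11');W=cloud(s);Z=W[...,2];m=(np.hypot(W[...,0]-.413,W[...,1]-.248)<.06)&(Z>.0165)&(Z<.024)
q=W[m];print(len(q),q.min(0),q.max(0),cv2.minEnclosingCircle(q[:,:2].astype(np.float32)))
cv2.imwrite('pics/c15.png',np.hstack([cv2.resize(s['image'][0:60,235:300],(520,480),interpolation=2),cv2.resize(s['image'][160:220,245:280+30],(520//2*0+280,480)[:2],interpolation=2)]))
m=(np.hypot(W[...,0]-.434,W[...,1]-.052)<.05)&(abs(Z-.197)<.012)&(np.arange(420)[:,None]<216)
q=W[m];print(len(q),q.min(0),q.max(0),np.median(q,0),cv2.minEnclosingCircle(q[:,:2].astype(np.float32)))
g=s['image'].max(2)
d=(g<110)&m;v,u=np.nonzero(d);print('dot',len(u),u.mean(),v.mean(),onz(s,u.mean(),v.mean(),np.median(q[:,2])))
E
```

```text
269 [0.38029866 0.21006887 0.01650033] [0.44648701 0.27259993 0.02137786] ((0.41312018036842346, 0.24431617558002472), 0.034734904766082764)
942 [0.4132676  0.03133818 0.18501491] [0.4527178  0.06869813 0.20859675] [0.43349043 0.05247697 0.18633138] ((0.43299269676208496, 0.05027526617050171), 0.019867341965436935)
dot 28 276.89285714285717 192.96428571428572 [[0.43285804 0.05052328 0.18633138]]
```

View pics/c15.png

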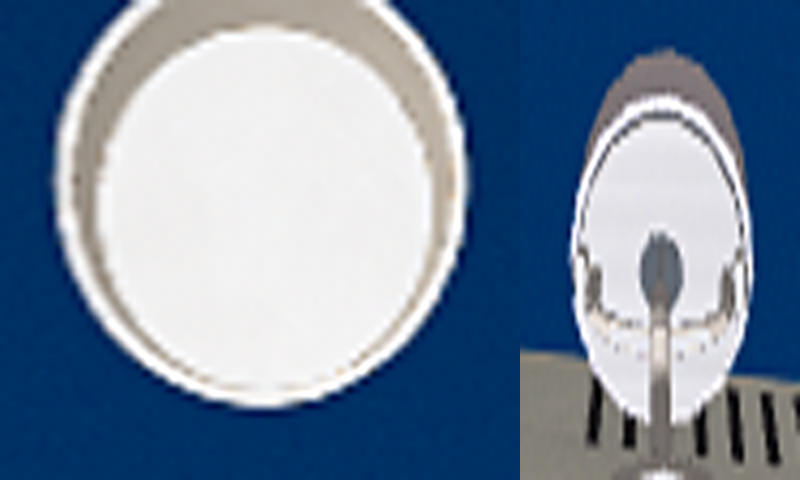

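```bash
python3 - <<'E'
from h import *
print(shift([.4147,.2455,.328]))
E
```

```text
(array([ 0.0012, -0.0144, -0.1942]), 0.0)
```

Call:
play_rows(
  series=[
    [0,0,-0.002,0],
    [0,-0.001,-0.006,0],
    [0,-0.001,-0.012,0],
    [0,-0.002,-0.02,0],
    [0,-0.003,-0.03,0],
    [0,-0.004,-0.042,0],
    [0,-0.005,-0.055,0],
    [0,-0.006,-0.068,0],
    [0,-0.007,-0.081,0],
    [0,-0.008,-0.094,0],
    [0,-0.009,-0.107,0],
    [0,-0.01,-0.12,0],
    [0,-0.011,-0.133,0],
    [0,-0.012,-0.146,0],
    [0,-0.013,-0.159,0],
    [0,-0.014,-0.171,0],
    [0,-0.0144,-0.181,0],
    [0,-0.0144,-0.188,0],
    [0,-0.0144,-0.192,0],
    [0,-0.0144,-0.194,0],
  ],
)

```text
t: 15.95
tcp_pos: [0.4148, 0.2456, 0.3292]
tool_rot: [0.492, 0.509, -0.493, 0.505]
force: [0.7, -0.1, -3.1]
finger_gap: 0.176
```

Call:
play_rows(
  series=[
    [0.003,0,0,0],
    [0.008,0,0,0],
    [0.015,0,0,0],
    [0.023,0,0,0],
    [0.031,0,0,0],
    [0.039,0,0,0],
    [0.047,0,0,0],
    [0.055,0,0,0],
    [0.063,0,0,0],
    [0.071,0,0,0],
    [0.079,0,0,0],
    [0.087,0,0,0],
    [0.094,0,0,0],
    [0.099,0,0,0],
    [0.102,0,0,0],
    [0.103,0,0,0],
    [0.103,0,0,0],
    [0.103,0,0,0],
  ],
)

```text
t: 17.75
tcp_pos: [0.4146, 0.2459, 0.2265]
tool_rot: [0.493, 0.509, -0.493, 0.506]
force: [-0.1, -0.5, -2.8]
finger_gap: 0.175
```

```bash
python3 - <<'E'
from h import *
s=snap('wrist','w12');s2=snap('scene','s12'); p,R,st=tool(); print(p,st['force'],st['t'])
c=proj(s2,p-[0,0,.14])[0];x,y=c.astype(int);print(x,y)
a=cv2.resize(s['image'][110:260,205:355],None,fx=4,fy=4,interpolation=2);b=cv2.resize(s2['image'][y-75:y+45,x-20:x+20],(200,600),interpolation=2)
cv2.imwrite('pics/c16.png',np.hstack([a,b]))
W=cloud(s);Z=W[...,2]
D=np.hypot(W[...,0]-.413,W[...,1]-.244)
m=(D<.05)&(Z>.0165)&(Z<.024);q=W[m];print('rim',len(q),cv2.minEnclosingCircle(q[:,:2].astype(np.float32)),q.min(0),q.max(0))
m=(D<.04)&(Z>.07)&(Z<.095);q=W[m];zt=np.median(q[:,2]);q=q[abs(q[:,2]-zt)<.003];print('top',zt,len(q),cv2.minEnclosingCircle(q[:,:2].astype(np.float32)),q.min(0),q.max(0))
g=s['image'].max(2);d=(g<110)&m&(abs(Z-zt)<.004);v,u=np.nonzero(d);print('dot',len(u),onz(s,u.mean(),v.mean(),zt))
E
```

```text
[0.41458322 0.24590972 0.22647052] [ 0.03543091  0.31228612 -4.40224294] 17.85
227 311
rim 284 ((0.41284897923469543, 0.24446848034858704), 0.03459448367357254) [0.37916921 0.22033168 0.01652635] [0.44735124 0.27807771 0.02080769]
top 0.08379823428691031 929 ((0.4137265682220459, 0.24386952817440033), 0.0204557366669178) [0.39505769 0.2241605  0.08084017] [0.43196534 0.26422482 0.08637918]
dot 22 [[0.41709108 0.25228706 0.08379823]]
```

View pics/c16.png

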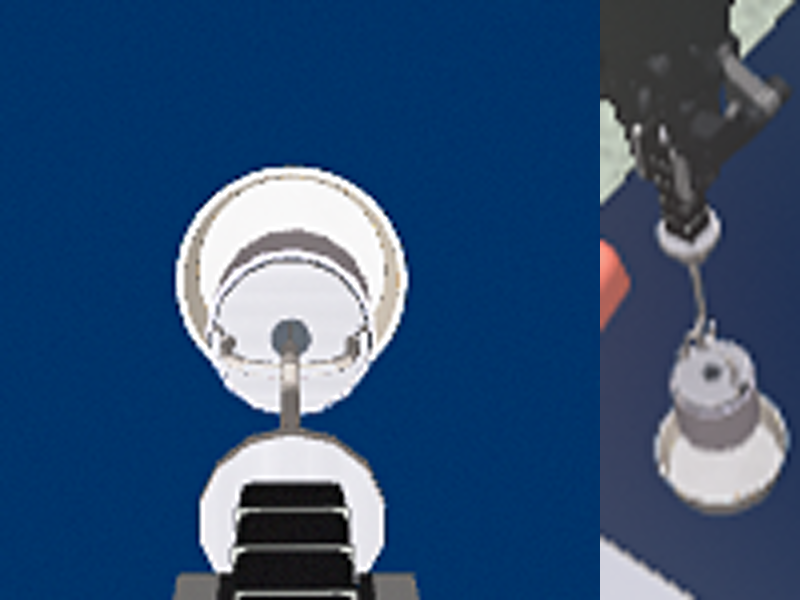

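Call:
play_rows(
  series=[
    [0.003,-0.0005,0,0],
    [0.008,-0.0005,0,0],
    [0.014,-0.0005,0,0],
    [0.02,-0.0005,0,0],
    [0.026,-0.0005,0,0],
    [0.03,-0.0005,0,0],
    [0.033,-0.0005,0,0],
    [0.035,-0.0005,0,0],
    [0.036,-0.0005,0,0],
    [0.037,-0.0005,0,0],
    [0.038,-0.0005,0,0],
    [0.039,-0.0005,0,0],
    [0.04,-0.0005,0,0],
    [0.041,-0.0005,0,0],
    [0.042,-0.0005,0,0],
    [0.043,-0.0005,0,0],
    [0.043,-0.0005,0,0],
  ],
)

```text
t: 19.55
tcp_pos: [0.414, 0.2461, 0.1835]
tool_rot: [0.493, 0.509, -0.493, 0.506]
force: [0.2, 0.5, -1.5]
finger_gap: 0.177
```

```bash
cat > look.py <<'E'
from h import *
import sys
n=sys.argv[1]
s=snap('wrist','w'+n);s2=snap('scene','s'+n); p,R,st=tool(); print(p,st['force'],st['ft_torque'],st['t'],st['finger_gap'])
y0=int(sys.argv[2]) if len(sys.argv)>2 else 110
x,y=227,311
a=cv2.resize(s['image'][y0:y0+150,205:355],None,fx=4,fy=4,interpolation=2);b=cv2.resize(s2['image'][y-60:y+40,x-17:x+17],(204,600),interpolation=2)
cv2.imwrite('pics/L'+n+'.png',np.hstack([a[:, :590],b]))
W=cloud(s);Z=W[...,2]
D=np.hypot(W[...,0]-.413,W[...,1]-.244)
m=(D<.04)&(Z>.03)&(Z<.06);q=W[m];zt=np.median(q[:,2]);q=q[abs(q[:,2]-zt)<.003];print('top',zt,len(q),cv2.minEnclosingCircle(q[:,:2].astype(np.float32)))
A=np.c_[q[:,:2]-q[:,:2].mean(0),np.ones(len(q))];print('slope',np.linalg.lstsq(A,q[:,2],rcond=None)[0])
E
python3 look.py 13
```

```text
[0.41401986 0.24603036 0.18355941] [ 0.87599126  0.79137258 -1.25319599] [-0.03651795  0.01223182 -0.06954964] 19.65 0.17491185508196608
top 0.043434516839899656 936 ((0.41280367970466614, 0.24301739037036896), 0.02020442672073841)
slope [-0.0016639  -0.00781902  0.04357013]
```

View pics/L13.png

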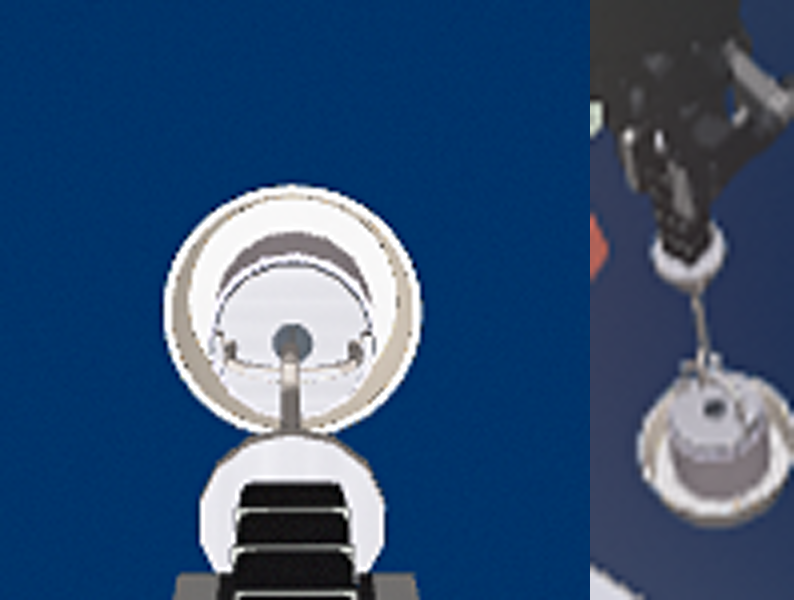

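Call:
play_rows(
  series=[
    [0.002,0,0,0],
    [0.004,0,-0.0005,0],
    [0.006,0,-0.001,0],
    [0.008,0,-0.001,0],
    [0.01,0,-0.001,0],
    [0.012,0,-0.001,0],
    [0.014,0,-0.001,0],
    [0.016,0,-0.001,0],
    [0.016,0,-0.001,0],
  ],
)

```text
t: 20.55
tcp_pos: [0.4139, 0.2471, 0.1673]
tool_rot: [0.493, 0.509, -0.493, 0.505]
force: [0.3, 0.7, -1.3]
finger_gap: 0.176
```

```bash
python3 look.py 14
```

```text
[0.41388978 0.24709407 0.16749143] [-0.13206217 -0.14520763 -1.28963857] [0.04158253 0.05106839 0.05584597] 20.65 0.17600649888263897
top 0.04343405330544907 965 ((0.41349226236343384, 0.24373199045658112), 0.020357394590973854)
slope [ 0.00092072 -0.00409862  0.04355822]
```

View pics/L14.png

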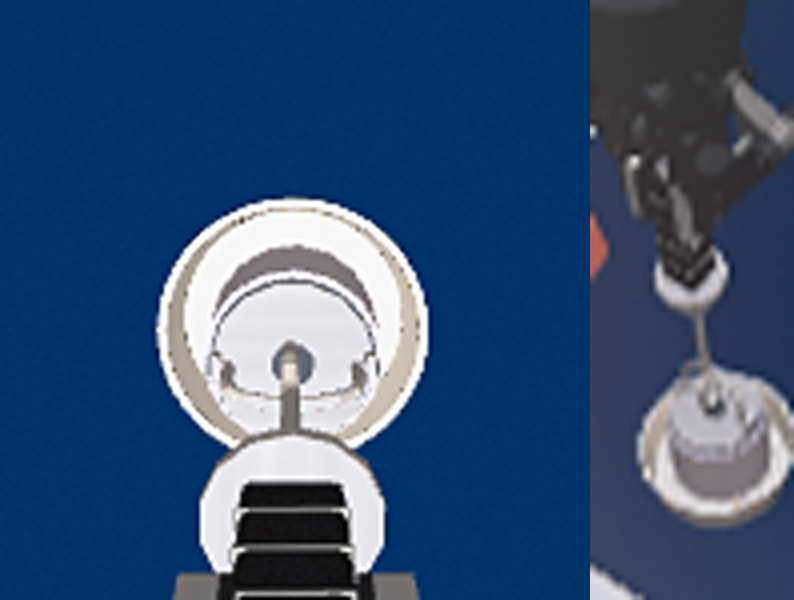

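Call:
play_rows(
  series=[
    [0,0,-0.003,0],
    [0,0,-0.006,0],
    [0,0,-0.01,0],
    [0,0,-0.014,0],
    [0,0,-0.018,0],
    [0,0,-0.022,0],
    [0,0,-0.022,0],
  ],
)

```text
t: 21.35
tcp_pos: [0.4133, 0.2697, 0.1676]
tool_rot: [0.493, 0.509, -0.493, 0.506]
force: [0.2, -0.2, -1.3]
finger_gap: 0.175
```

```bash
python3 look.py 15
```

```text
[0.4131664  0.26919264 0.16752704] [ 0.14836283  0.23654989 -0.41382266] [ 0.03604312  0.02160817 -0.0050802 ] 21.45 0.1741161242234479
top 0.04313450989224305 430 ((0.4137222468852997, 0.24596714973449707), 0.019585035741329193)
slope [-0.00140086 -0.06144358  0.04330241]
```

View pics/L15.png

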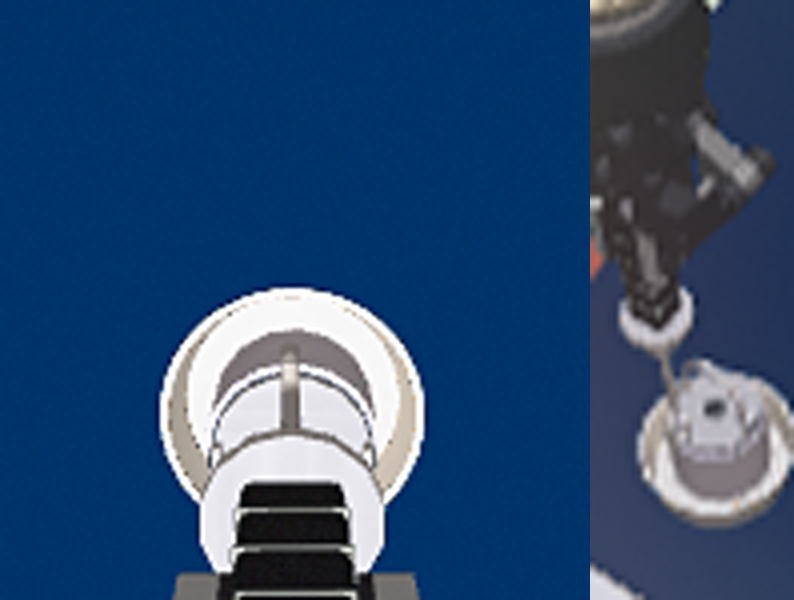

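Call:
play_rows(
  series=[
    [-0.004,0,0,0],
    [-0.01,0,-0.001,0],
    [-0.02,0,-0.003,0],
    [-0.032,0,-0.003,0],
    [-0.045,0,-0.003,0],
    [-0.06,0,-0.003,0],
    [-0.075,0,-0.003,0],
    [-0.09,0,-0.003,0],
    [-0.1,0,-0.003,0],
    [-0.105,0,-0.003,0],
    [-0.105,0,-0.003,0],
  ],
)

```text
t: 22.55
tcp_pos: [0.4138, 0.2721, 0.2733]
tool_rot: [0.493, 0.508, -0.492, 0.506]
force: [0.3, 0.3, -0.8]
finger_gap: 0.179
```

```bash
python3 look.py 16 150; python3 - <<'E'
from h import *
p,R,st=tool(); 
# rotate back so hook in original yaw: tool y yaw -86.2
print(shift([.4564+.0008,-.0658,.2715],-86.2), st['q'].round(2))
E
```

```text
[0.41303422 0.27178356 0.27214824] [ 0.77553168  0.30125867 -2.11239511] [-0.03399396  0.0437725   0.0086816 ] 22.65 0.17463114814884098
top 0.0433884402836271 528 ((0.41316503286361694, 0.2443515658378601), 0.020439358428120613)
slope [-0.00164014 -0.007754    0.0435065 ]
(array([-3.000e-04,  3.440e-02,  3.387e-01]), 87.85) [0.35 0.28 1.67 0.   1.2  0.32]
```

View pics/L16.png

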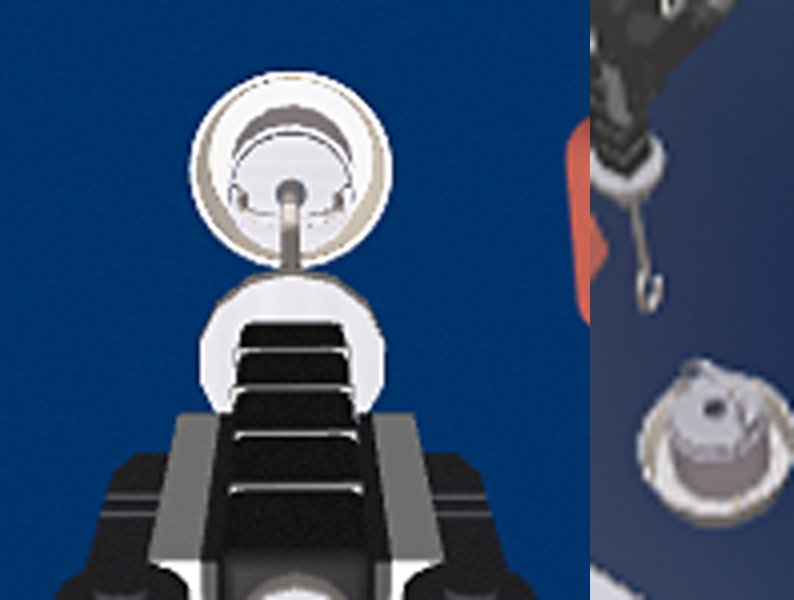

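Call:
play_rows(
  series=[
    [0,0.001,0.01,8],
    [0,0.003,0.03,16],
    [0,0.006,0.06,24],
    [0,0.01,0.095,32],
    [0,0.014,0.13,40],
    [0,0.017,0.165,48],
    [0,0.021,0.2,56],
    [0,0.024,0.235,64],
    [0,0.028,0.27,72],
    [0,0.031,0.3,80],
    [0,0.033,0.325,88],
    [0,0.0344,0.336,88],
    [0,0.0344,0.3387,88],
    [0,0.0344,0.3387,88],
    [0,0.0344,0.3387,88],
  ],
)

```text
t: 24.15
tcp_pos: [0.4567, -0.0646, 0.271]
tool_rot: [-0.705, -0.024, 0.708, -0.022]
force: [0.1, -0.2, -0.8]
finger_gap: 0.178
```

```bash
python3 - <<'E'
from h import *
s=snap('wrist','w17');s2=snap('scene','s17');p,R,st=tool();print(p,R.round(3).tolist(),st['force'],shift([.4568,-.066,.2715],-86.2))
c=proj(s2,p-[0,0,.11])[0];x,y=c.astype(int)
a=cv2.resize(s['image'][150:270,205:345],(700,600),interpolation=2)
cv2.imwrite('pics/c17.png',a)
cv2.imwrite('pics/c18.png',np.hstack([cv2.resize(load('s3')['image'][y-40:y+40,x-40:x+40],(400,400),interpolation=2),cv2.resize(s2['image'][y-40:y+40,x-40:x+40],(400,400),interpolation=2)]))
a=load('w3')
for im,n in((a,'w3'),(s,'w17')):
    W=cloud(im);Z=W[...,2]
    for lo,hi in((.165,.185),(.19,.22)):
        q=W[(Z>lo)&(Z<hi)&(abs(np.arange(560)-278)<8)[None]]; print(n,lo,len(q),np.median(q,0).round(4))
E
```

```text
[ 0.45691709 -0.06464911  0.27117   ] [[-0.005, 0.066, -0.998], [0.003, -0.998, -0.066], [-1.0, -0.003, 0.004]] [-0.09332972  0.21121656 -1.06625923] (array([-0.0003,  0.0013,  0.0002]), -0.02)
w3 0.165 59 [ 0.4602 -0.0652  0.1776]
w3 0.19 34 [ 0.4576 -0.0655  0.2   ]
w17 0.165 60 [ 0.4591 -0.0635  0.1764]
w17 0.19 33 [ 0.457  -0.0639  0.1985]
```

View pics/c17.png

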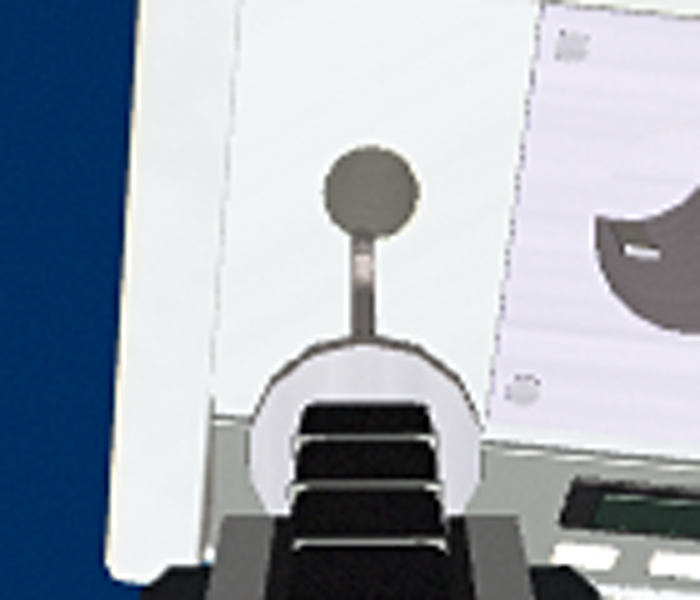

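View pics/c18.png

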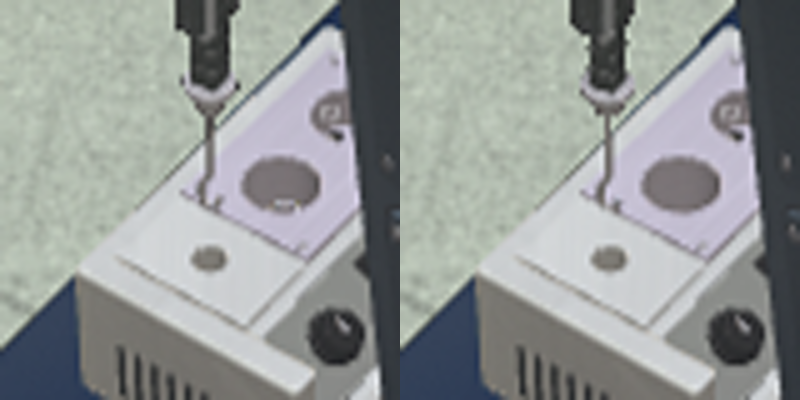

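Call:
play_rows(
  series=[
    [0.005,0.0014,0,0],
    [0.015,0.0014,0,0],
    [0.025,0.0014,0,0],
    [0.035,0.0014,0,0],
    [0.045,0.0014,0,0],
    [0.058,0.0014,0,0],
    [0.071,0.0014,0,0],
    [0.084,0.0014,0,0],
    [0.094,0.0014,0,0],
    [0.102,0.0014,0,0],
    [0.106,0.0014,0,0],
    [0.108,0.0014,0,0],
    [0.108,0.0014,0,0],
  ],
)

```text
t: 25.55
tcp_pos: [0.4566, -0.0658, 0.1631]
tool_rot: [-0.705, -0.024, 0.708, -0.022]
force: [0.0, -0.2, -1.0]
finger_gap: 0.174
```

```bash
python3 - <<'E'
from h import *
s=snap('wrist','w18');p,R,st=tool();print(p,st['force'],st['ft_torque'],shift([.4568,-.066,.1388],-86.2))
cv2.imwrite('pics/c19.png',cv2.resize(s['image'][150:270,205:345],(700,600),interpolation=2))
E
```

```text
[ 0.45676983 -0.06582681  0.16337086] [ 0.36924585  0.75334183 -0.94425619] [-0.06792936  0.03204062  0.02404528] (array([ 0.0246,  0.0002, -0.0001]), -0.02)
```

View pics/c19.png

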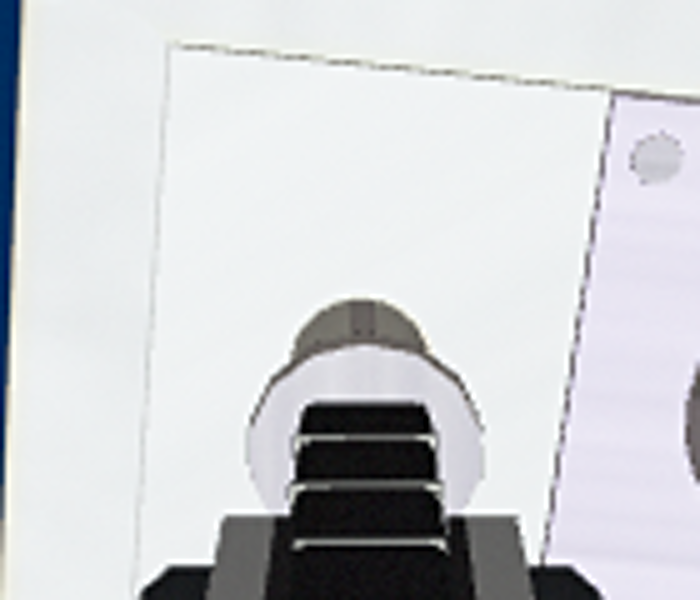

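Call:
play_rows(
  series=[
    [0.003,0,0,0],
    [0.006,0,0,0],
    [0.009,0,0,0],
    [0.012,0,0,0],
    [0.015,0,0,0],
    [0.018,0,0,0],
    [0.02,0,0,0],
    [0.022,0,0,0],
    [0.0235,0,0,0],
    [0.0235,0,0,0],
  ],
)

```text
t: 26.6
tcp_pos: [0.4566, -0.0657, 0.1397]
tool_rot: [-0.705, -0.024, 0.708, -0.022]
force: [-0.6, 0.4, -1.7]
finger_gap: 0.179
```

```bash
python3 - <<'E'
from h import *
s=snap('wrist','w19');p,R,st=tool();print(p,st['force'],st['ft_torque'])
W=cloud(s);Z=W[...,2];m=(Z>.112)&(Z<.135)&(np.hypot(W[...,0]-.4564,W[...,1]+.066)<.0145)&(s['image'].max(2)>150);print('collar top z',np.percentile(Z[m],[10,50,90]))
s=load('w1');W=cloud(s);Z=W[...,2];m=(Z>.112)&(Z<.135)&(np.hypot(W[...,0]-.4564,W[...,1]+.066)<.0145)&(s['image'].max(2)>150);print('orig collar top z',np.percentile(Z[m],[10,50,90]))
E
```

```text
[ 0.45664784 -0.06576582  0.13979746] [-0.13954822  0.1955296  -1.34677848] [ 0.05830692  0.05016835 -0.01502716]
collar top z [0.11315809 0.11961078 0.12046447]
orig collar top z [0.11624751 0.11744835 0.11850647]
```

Call:
play_rows(
  series=[
    [0.0005,0,0,0],
    [0.001,0,0,0],
    [0.0015,0,0,0],
    [0.002,0,0,0],
    [0.002,0,0,0],
  ],
)

```text
t: 27.15
tcp_pos: [0.4566, -0.0657, 0.1377]
tool_rot: [-0.705, -0.024, 0.708, -0.022]
force: [-0.3, 0.1, -1.1]
finger_gap: 0.178
```

Call:
play_rows(
  series=[
    [0.0005,0,0,0],
    [0.001,0,0,0],
    [0.0015,0,0,0],
    [0.0015,0,0,0],
  ],
)

```text
t: 27.55
tcp_pos: [0.4567, -0.0657, 0.1375]
tool_rot: [-0.706, -0.024, 0.708, -0.023]
force: [-2.3, 0.5, 9.3]
finger_gap: 0.176
```

Call:
play_rows(
  series=[
    [0,0,0,0],
    [0,0,0,0],
    [0,0,0,0],
    [0,0,0,0],
    [0,0,0,0],
    [0,0,0,0],
  ],
  claw=60,
)

```text
t: 28.15
tcp_pos: [0.4567, -0.0657, 0.1374]
tool_rot: [-0.705, -0.024, 0.708, -0.023]
force: [0.3, -0.6, 0.1]
finger_gap: 0.597
```

Call:
play_rows(
  series=[
    [-0.01,0,0,0],
    [-0.03,0,0,0],
    [-0.06,0,0,0],
    [-0.09,0,0,0],
    [-0.12,0,0.03,0],
    [-0.12,0,0.06,0],
    [-0.12,0,0.06,0],
    [-0.12,0,0.06,0],
  ],
)

```text
t: 28.95
tcp_pos: [0.3973, -0.0701, 0.2583]
tool_rot: [-0.706, -0.024, 0.707, -0.023]
force: [-0.6, -0.3, -0.3]
finger_gap: 0.603
```

```bash
python3 - <<'E'
from h import *
s=snap('wrist','w20');s2=snap('scene','s20');p,R,st=tool();print(p,st['force'],st['finger_gap'],st['t'])
cv2.imwrite('pics/c21.png',cv2.resize(s2['image'][160:360,170:350],(540,600),interpolation=2))
W=cloud(s);Z=W[...,2];m=(Z>.112)&(Z<.135)&(np.hypot(W[...,0]-.4564,W[...,1]+.066)<.0145)&(s['image'].max(2)>150);print('collar top z',np.percentile(Z[m],[10,50,90]))
h=(Z>.18)&(Z<.21)&(np.hypot(W[...,0]-.4564,W[...,1]+.066)<.02);q=W[h];print(np.median(q,0),q.max(0))
E
```

```text
[ 0.3981957  -0.0702705   0.25783546] [ 0.65964963 -0.35975029 -0.66332546] 0.6015609587271025 29.05
collar top z [0.11644046 0.11739652 0.11837111]
[ 0.45625347 -0.0661244   0.1879127 ] [ 0.46417507 -0.05811122  0.19197243]
```

View pics/c21.png

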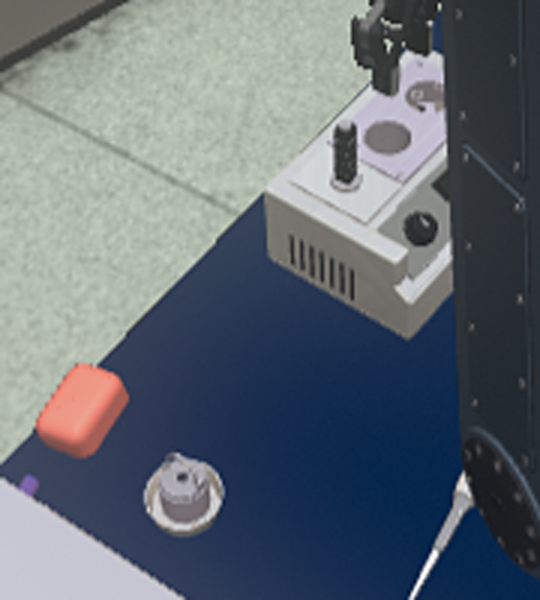

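View pics/w20.png

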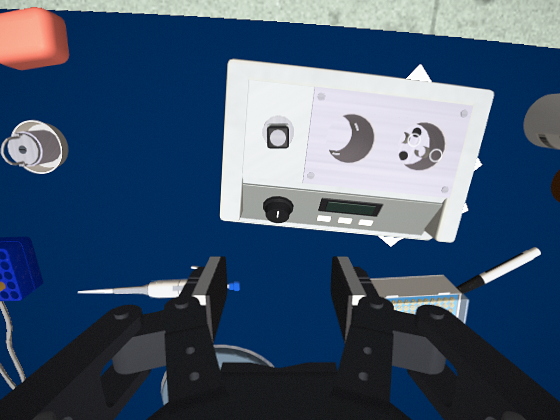

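The pictures show the hook hanging home: its collar is at (345,180) in the scene crop, and its collar height (117.4 mm) matches the start. The insert stands upright in the dish at (183,490), the near well is empty and the tall insert with its tubes is still in place. I'm handing in.

```bash
python3 - <<'E'
from station import manip
print(manip.sign_off())
E
```

```text
the job is handed in; nothing more can be done
None
```

The job is done and handed in at about 29 s of the 72 s allowed. The short insert is out of its well and stands upright in the steel dish. The hook is back in its socket.

- **Drawing the insert:** I found the bail in the wrist camera, leaning about 0.52 rad towards −y. I turned the hook to match, passed it under the arch and drew the insert up slowly. The highest vertical force I read while pulling was about 14 N. The fingers never touched the insert.
- **Placing and unhooking:** I lowered the insert into the dish, dropped the hook below the arch, backed it out sideways and lifted away. I read no contact force while unhooking.
- **Insert:** Its flat top measured 43.4 mm above the bench after unhooking (44 mm expected), level and within about 1 mm of the dish's centre.
- **Hook:** Its collar is at the height it had at the start (117.4 mm measured both times). The hook had slipped slightly in the grip during the pull, and it took a brief press of about 9 N to seat the collar before I let go.
- **Other things:** The tall insert with its tubes looks undisturbed in the last pictures, as do the dish and the red pack. The reagent bottles were only partly in view in those pictures, and I did not re-measure them.

No check failed. The camera and arm positions disagreed by 1–2 mm, so I aligned the hook with the bail, dish and socket within the same picture.

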